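# Push the bench block home in the corner of the bench stop

### The arm

A 6-joint arm with a two-finger parallel gripper is mounted at the origin on the work surface. World frame = base frame: x ahead of the robot, y to its left, z up, the work surface at z = 0. Lengths are in m, angles in rad, forces in N, time in s.
With the tool pointing down it reaches from about 0.3 to 0.875 m from the base axis. Payload 6.4 kg.
Tool frame: the origin (TCP) lies at the very end of the fingers, on their centre line; the grasp point (between the pads) lies ctrl.pinch_z behind it (ctrl.pinch_z is the distance from the TCP to the grasp point, in m); y points along the fingers, z is the direction in which the jaws open and shut, and the axes are right-handed (so a half turn about y gives the same grasp; the last joint's range is limited). The gripper opens to 85 mm and grips with 20 to 120 N. Pads are 22 mm wide; open, the fingers measure 114 mm over their backs; the gripper's body (76 mm by 85 mm) begins 54 mm behind the grasp point. The pads swing forward as they close: fully open they stand 13 mm farther back than shut.
Start: joints at [-1.357, 0.181, 1.607, -0, 1.354, -0.206], TCP at [0.234, -0.525, 0.206] pointing down, gripper open.
Joint ranges: [-2.99, 2.99], [-0.89, 2.07], [0.3, 2.58], [-1.14, 4.28], [0, 2.63], [-3.12, 3.12]. Speed limits (rad/s): [2.57, 2.57, 3.01, 3.14, 3.14, 3.14].

### API

Orientations are given as a unit quaternion [w, x, y, z].
In Python, from bench import ctrl gives the robot as it stands.
- The arm moves only by the shell command python3 -m pendant 'ROWS'. ROWS is JSON, one flat list of numbers, 7 for each row, row after row: the shift along the world's x, y, z in m, then the turn, a rotation vector about the world's x, y, z in degrees, then the finger opening in m, from 0 to 0.0854. In form: [tx, ty, tz, rx, ry, rz, hand, tx, ty, tz, rx, ry, rz, hand, ...]. A call has 1 to 12 rows; each row shifts and turns the commanded pose from where the row before left it; what a row does not reach is not made up. A row lasts 1/8 s, in which the tool goes at most 62.5 mm and 10.7 degrees, less where a joint would pass 70% of its speed; a pose out of reach is approached as far as the arm can. A call with a gripper value outside its range is refused whole. The fingers move at their own pace and stop on an object; the grip force is fixed at half the most. Time passes only in rows, so rows that do not move let the fingers close. It gives the time, the measured TCP pose, the force and the opening at its end, in the units of the state.
- ctrl.get_obs(): the state, without advancing time (a new reading comes with each control period).
- ctrl.camera(name): name is "side" or "top"; returns the picture (384x512x3 uint8, red, green, blue); there is no depth.
- ctrl.camera_info(name): a dict with "fx", "fy", "cx", "cy" (pixels), "origin" and "rotation" of the camera in the world. Camera axes: x right, y down, z forward; pixel columns grow to the right and rows downward; lengths in m; the calibration is good to about 2 mm. A picture is of the moment at which its call begins. camera_info takes no time and is no camera call.
- ctrl.hand_in(): hands the job in, once; it reports no verdict.
Trained networks look in the newest picture that a camera, given by its name, has taken for a name from the list of things; names that differ only in an ending like _2 or _b are one class to them, and where a whole thing is asked for, a point or a joint stands for the part that bears it (a point fixed in the world has none). Each returns a list of dicts, best first, with "score" (0 to 1); they miss things now and then, are a little off and sometimes report something else, mostly with a low value. They report only what shows in the picture. A call takes as long as a camera call. They do not tell look-alikes from the thing itself.
- ctrl.silhouettes(target, camera): "mask" (384x512 bool, what is visible of it) and "bbox" ([left, top, right, bottom] in pixels, round what is visible of it).
The state is a dict: "time_s": time; "q": joint angles; "dq": joint speeds; "joint_efforts": joint torques, N m; "eef_pos": TCP position; "eef_rot": TCP orientation; "wrist_force": force on the tool from outside, world axes, zero at the start; "torque": the same for the moment, N m; "opening": opening from 0.0 (shut) to 1.0 (fully open).
Only numpy, scipy, OpenCV 4.12 (cv2) and the standard library are available. Lean on these libraries where they do the work, as an engineer would, in place of code of your own. Each camera call takes 0.05 s, during which the arm holds its last target.

### The job

Gently push the square steel bench block along the bench top with the fingertips, into the corner of the T-shaped bench stop on the side where the block lies, until it sits square with one side flush against the long rail and the next side flush against the short crossbar. Only push it: do not pinch it or lift it, do not ram it into the stop, and leave the cube, hammer, pliers and dish where they are. Finish with the robot clear of everything.

Things in the scene. Friction and masses are not known exactly. Their poses are not given: they have to be found in the camera images.
- bench_block: Loose plain steel slab 76 x 76 mm, 18 mm thick, with a round raised anvil (diameter 40, 12 mm high) mid-top; 0.67 to 0.95 kg, slides with friction. Origin: centre of underside, 38 mm from each side face; x, y square to the sides, z up. Any side may go to the rail. Starts 75-115 mm before the rail, 120-180 mm to one side of the crossbar, up to 0.4 rad from square.
- bench_stop: Dark steel T of bars fixed to the bench, 22 mm high. Origin: bench surface, mid of the rail's front face. Long rail: along y from -210 to 210 mm, front face at x = 0, 22 mm thick towards +x. Short crossbar: from the rail to x = -66 mm (robot side), faces at y = +7 and -7 mm. Block home: its origin at x = -38, y = +45 or -45 mm in this frame. Yaw within 0.15 rad.
- doming_cube: Bystander: a loose steel doming cube, 45 mm on a side with round dimples, 0.7 kg, lying in front of the rail on the other side of the crossbar from the bench block. Origin: centre of its underside. Must stay put.
- hammer: Bystander: a loose hammer about 220 mm long with a wooden handle, lying on the bench beyond the right end of the rail. Origin: about the middle of its length, underside. Must stay put.
- pliers: Bystander: loose pliers with red grips, about 155 mm long and 11 mm high, lying beyond the left end of the rail. Origin: at the rivet, underside. Must stay put.
- ring_dish: Bystander: a small loose brass dish, 80 mm across and 22 mm high, standing behind the rail. Origin: centre of its underside. Must stay put.
Mind the look-alikes: they are no part of the job. What is shaped like the bench_block but blue or pink is not meant.

How it is judged:
By the outcome, as a careful person would: the job done as asked, in the order asked, and still so for the second after the job is handed in, with the robot touching nothing.
It also fails if it takes over 61 s, if anything falls off the work surface, if the arm or the gripper's body presses on something with over 40 N, if the wrist force passes 120 N, or if a joint passes its speed limit or range.

## Working session

There is one attempt and no reset: what is moved stays moved. The work goes in short steps, Python scripts to look and compute and a shell command to move; the robot and the scene stay as the last step left them, time stands still between calls to the robot, and variables do not carry over. Pictures are saved under pics/ and viewed, and the job is handed in when it is done.

```bash
ls; mkdir -p pics
cat > h.py <<'E'
import numpy as np, cv2
from bench import ctrl
def snap(cam,name):
    im=ctrl.camera(cam); cv2.imwrite(f'pics/{name}.png',im[:,:,::-1]); return im
def ray(cam,u,v,z):
    i=ctrl.camera_info(cam);R=np.array(i['rotation']);o=np.array(i['origin'])
    d=R@np.array([(u-i['cx'])/i['fx'],(v-i['cy'])/i['fy'],1.]);return o+d*(z-o[2])/d[2]
def proj(cam,p):
    i=ctrl.camera_info(cam);R=np.array(i['rotation']);o=np.array(i['origin'])
    c=R.T@(np.array(p)-o);return np.array([i['fx']*c[0]/c[2]+i['cx'],i['fy']*c[1]/c[2]+i['cy']])
E
python3 - <<'E'
from h import *
for c in('top','side'):
    im=snap(c,c+'0'); i=ctrl.camera_info(c); print(c,i)
    for t in('bench_block','bench_stop','doming_cube'):
        for d in ctrl.silhouettes(t,c): print(t,round(d['score'],2),d['bbox'],d['mask'].sum())
o=ctrl.get_obs();print(o['time_s'],o['eef_pos'],o['eef_rot'],o['opening'],ctrl.pinch_z)
E
```

```text
pics
top {'fx': 390.5609436280641, 'fy': 390.5609436280641, 'cx': 251.94108685534724, 'cy': 191.25813124658967, 'origin': array([0.47502107, 0.01287166, 1.12342161]), 'rotation': array([-0.02799188,  0.70837432, -0.70350935,  0.0499687 ])}
bench_block 0.9 [260.1, 186.9, 287.4, 213.1] 692
bench_block 0.83 [286.3, 237.6, 310.4, 267.5] 695
bench_block 0.75 [317.0, 194.0, 351.2, 230.6] 739
bench_block 0.6 [374.4, 154.3, 409.4, 231.0] 930
bench_stop 0.82 [159.3, 142.6, 304.9, 184.1] 1422
doming_cube 0.88 [158.7, 175.4, 177.8, 193.1] 298
side {'fx': 381.10339846480963, 'fy': 381.10339846480963, 'cx': 255.2162001662892, 'cy': 195.2046950543391, 'origin': array([-0.14926002,  0.74167709,  0.72658379]), 'rotation': array([ 0.18899082, -0.32930121,  0.81830353, -0.43153507])}
bench_block 0.96 [313.4, 190.8, 344.7, 210.7] 440
bench_block 0.61 [262.9, 183.4, 292.7, 202.9] 389
bench_block 0.61 [309.1, 170.3, 330.6, 183.8] 263
bench_stop 0.87 [172.2, 171.6, 279.0, 220.9] 1180
doming_cube 0.71 [194.4, 214.1, 213.0, 234.6] 343
0.4 [ 0.2343517  -0.52500629  0.20586252] [ 0.14732614 -0.1473387   0.69167251 -0.69150231] 0.9986134545820678 0.0187
```

```bash
sed -i 's/^def snap/from scipy.spatial.transform import Rotation as Ro\ndef RM(q): return Ro.from_quat(np.roll(q,-1)).as_matrix()\ndef snap/; s/R=np.array(i\[.rotation.\])/R=RM(i["rotation"])/' h.py
python3 - <<'E'
from h import *
im=cv2.imread('pics/top0.png'); cv2.imwrite('pics/top0crop.png',cv2.resize(im[120:290,130:420],None,fx=2.7,fy=2.7,interpolation=cv2.INTER_CUBIC))
for p in [(273,200),(298,252),(334,212),(168,184)]: print(p,ray('top',*p,0.018))
print(RM(ctrl.get_obs()['eef_rot']))
E
```

```text
(273, 200) [ 0.57309834 -0.08134078  0.018     ]
(298, 252) [ 0.42694384 -0.15165589  0.018     ]
(334, 212) [ 0.54014004 -0.25561524  0.018     ]
(168, 184) [0.61626912 0.21700761 0.018     ]
[[-9.13172634e-01 -6.75161414e-05  4.07572983e-01]
 [-4.07572987e-01  2.31719051e-04 -9.13172605e-01]
 [-3.27885341e-05 -9.99999971e-01 -2.39117252e-04]]
```

View pics/top0.png

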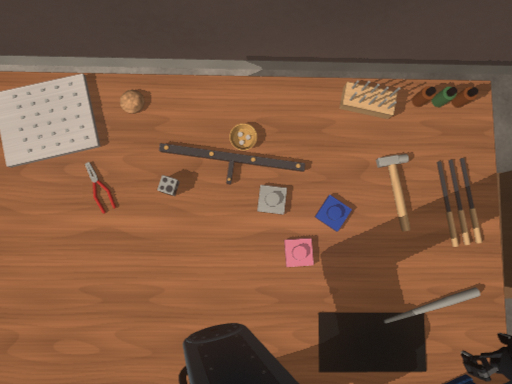

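View pics/top0crop.png

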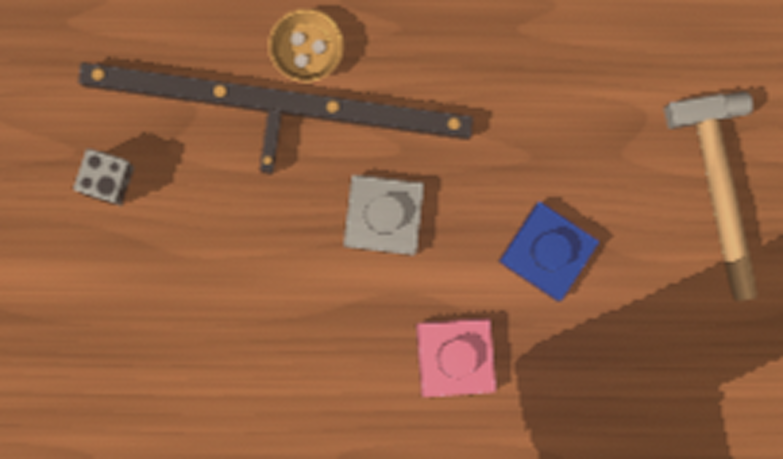

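View pics/side0.png

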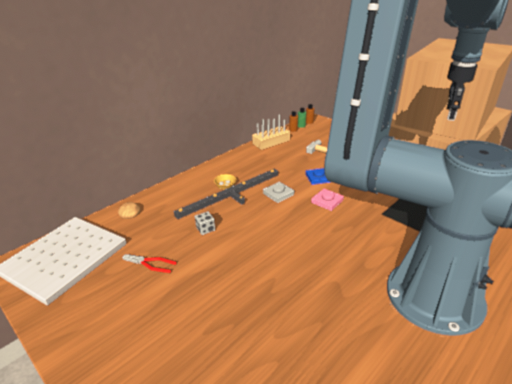

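Three block-shaped things appear in the top view: grey (273,200), pink (299,252) and blue (334,212). The grey one is plain steel, and it lies on the right side of the crossbar in front of the rail, so it is the bench_block. The enlarged crop confirms this. The cube (168,184) is on the other side. Next I fit the poses.

```bash
cat >> h.py <<'E'
from scipy.optimize import minimize
def box(x0,x1,y0,y1,z0,z1): return np.array([[x,y,z] for x in(x0,x1) for y in(y0,y1) for z in(z0,z1)])
a=np.linspace(0,2*np.pi,24,endpoint=False)
cyl=np.vstack([np.c_[.02*np.cos(a),.02*np.sin(a),0*a+z] for z in(.018,.030)])
M={'block':[box(-.038,.038,-.038,.038,0,.018),cyl],'stop':[box(0,.022,-.21,.21,0,.022),box(-.066,0,-.007,.007,0,.022)]}
def T(P,p):
    c,s=np.cos(p[2]),np.sin(p[2]); return np.c_[c*P[:,0]-s*P[:,1]+p[0],s*P[:,0]+c*P[:,1]+p[1],P[:,2]]
def render(cam,parts,p,S=8):
    i=ctrl.camera_info(cam);R=RM(i['rotation']);o=np.array(i['origin'])
    im=np.zeros((384*S,512*S),np.uint8)
    for P in parts:
        c=(T(P,p)-o)@R; uv=np.c_[i['fx']*c[:,0]/c[:,2]+i['cx'],i['fy']*c[:,1]/c[:,2]+i['cy']]
        h=cv2.convexHull(((uv+.5)*S*16).astype(np.int32)); cv2.fillConvexPoly(im,h,255,cv2.LINE_8,4)
    return cv2.resize(im,(512,384),interpolation=cv2.INTER_AREA)/255.
def fit(masks,kind,p0):
    f=lambda p:sum(((render(c,M[kind],p,4)-m)**2).sum() for c,m in masks.items())
    best=None
    for it in range(2):
        s=np.array([p0+d for d in np.vstack([np.zeros(3),np.diag([.012,.012,.12])/(1+it)])])
        r=minimize(f,p0,method='Nelder-Mead',options=dict(initial_simplex=s,maxiter=70,xatol=1e-4)); p0=r.x
    return r.x,r.fun
def rel(b,s):
    c,n=np.cos(s[2]),np.sin(s[2]); d=b[:2]-s[:2]
    return np.array([c*d[0]+n*d[1],-n*d[0]+c*d[1],(b[2]-s[2]+np.pi/4)%(np.pi/2)-np.pi/4])
def getmask(t,cam,near):
    b=None
    for d in ctrl.silhouettes(t,cam):
        ys,xs=np.nonzero(d['mask']); e=np.hypot(xs.mean()-near[0],ys.mean()-near[1])
        if e<25 and (b is None or e<b[0]): b=(e,d['mask'].astype(float))
    return None if b is None else b[1]
E
python3 - <<'E'
from h import *
out={}
for c in('top','side'): ctrl.camera(c)
for kind,t,p0 in(('stop','bench_stop',np.array([.66,.04,-.1])),('block','bench_block',np.array([.573,-.0813,-.05]))):
    m={c:getmask(t,c,proj(c,[p0[0],p0[1],.01])) for c in('top','side')}
    for cs in(('top',),('side',),('top','side')):
        mm={c:m[c] for c in cs if m[c] is not None}
        if mm:
            r=fit(mm,kind,p0); print(kind,cs,r[0].round(4),r[1].round(1),[x.sum() for x in mm.values()]); out[kind,cs]=r[0]
            if len(cs)==1: 
                im=cv2.imread(f'pics/{cs[0]}0.png')
                big=cv2.resize(im,None,fx=4,fy=4,interpolation=cv2.INTER_CUBIC)
                for P in M[kind]:
                    hu=cv2.convexHull(np.array([(proj(cs[0],q)+.5)*4 for q in T(P,r[0])]).astype(np.int32)); cv2.polylines(big,[hu],True,(0,255,0),1)
                u=(proj(cs[0],[r[0][0],r[0][1],0])*4).astype(int)
                cv2.imwrite(f'pics/fit_{kind}_{cs[0]}.png',big[max(0,u[1]-200):u[1]+200,max(0,u[0]-350):u[0]+350])
for cs in(('top',),('side',),('top','side')):
    if ('stop',cs) in out and ('block',cs) in out: print(cs,rel(out['block',cs],out['stop',cs]))
E
```

```text
stop ('top',) [ 0.6861  0.0401 -0.1286] 45.7 [np.float64(1422.0)]
stop ('side',) [ 0.6837  0.0383 -0.1228] 74.5 [np.float64(1189.0)]
stop ('top', 'side') [ 0.6857  0.0394 -0.1255] 159.1 [np.float64(1422.0), np.float64(1189.0)]
block ('top',) [ 0.5762 -0.0753 -0.1217] 18.6 [np.float64(736.0)]
block ('side',) [ 0.5741 -0.0809 -0.1443] 36.8 [np.float64(367.0)]
block ('top', 'side') [ 0.5759 -0.0754 -0.1276] 70.3 [np.float64(736.0), np.float64(367.0)]
('top',) [-0.09419897 -0.12854759  0.00693147]
('side',) [-0.09419084 -0.1318108  -0.02153696]
('top', 'side') [-0.09456852 -0.12769869 -0.00212385]
```

View pics/fit_stop_top.png

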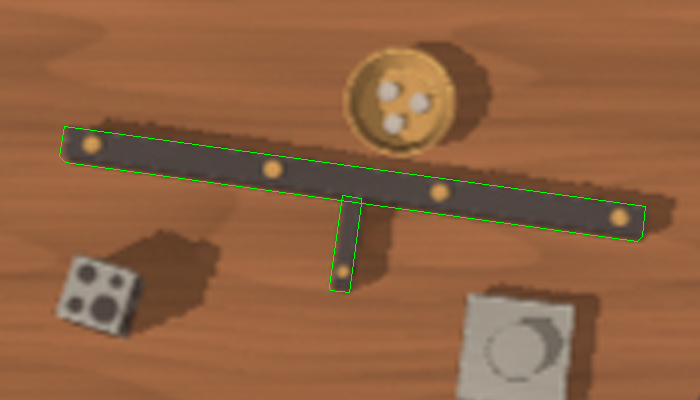

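View pics/fit_block_top.png

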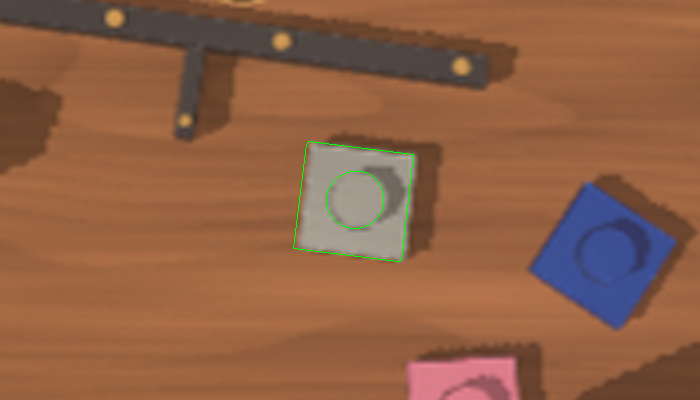

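The block is at about (0.576, -0.075), nearly square to the rail. In the stop frame that is (-94, -128) mm, with home at (-38, -45) mm. My plan is to push it to the rail first, using two fingertips parallel to the face, then along the rail to the crossbar.

```bash
python3 -m pendant '[0.027,0.046,0,0,0,-3.13,0.04, 0.027,0.046,0,0,0,-3.13,0.04, 0.027,0.046,0,0,0,-3.13,0.04, 0.027,0.046,0,0,0,-3.13,0.04, 0.027,0.046,0,0,0,-3.13,0.04, 0.027,0.046,0,0,0,-3.13,0.04, 0.027,0.046,0,0,0,-3.13,0.04, 0.027,0.046,0,0,0,-3.13,0.04, 0.027,0.046,0,0,0,-3.13,0.04, 0.027,0.046,0,0,0,-3.13,0.04, 0,0,0,0,0,0,0.04]'
cat > st.py <<'E'
from h import *
S=np.array([.6855,.0398,-.127])
o=ctrl.get_obs();R=RM(o['eef_rot']);p=o['eef_pos']
print('t',o['time_s'],'p',p.round(4),'jaw deg',np.degrees(np.arctan2(R[1,2],R[0,2])).round(2),'stopframe',rel(np.r_[p[:2],0],S)[:2].round(4),'F',np.round(o['wrist_force'],1),'open',round(o['opening'],3),'q6',o['q'][5].round(2),'ydir',R[:,1].round(3))
E
python3 st.py
```

```text
time_s: 2.08
eef_pos: [0.5055, -0.062, 0.2061]
eef_rot: [-0.043, 0.043, 0.706, -0.706]
wrist_force: [-0.3, -1.0, 0.2]
opening: 0.47
t 2.075 p [ 0.5055 -0.062   0.2061] jaw deg -96.98 stopframe [-0.1657 -0.1237] F [-0.3 -1.   0.2] open 0.47 q6 1.34 ydir [ 0.001  0.001 -1.   ]
```

```bash
python3 -m pendant '[-0.001,-0.005,-0.03,0,0,-0.3,0.04, 0,0,-0.04,0,0,0,0.04, 0,0,-0.04,0,0,0,0.04, 0,0,-0.04,0,0,0,0.04, 0,0,-0.03,0,0,0,0.04, 0,0,0,0,0,0,0.04, 0,0,0,0,0,0,0.04]'
python3 st.py
python3 - <<'E'
from h import *
for c in('top','side'):
    im=snap(c,c+'1'); u=proj(c,[.55,-.07,.02]).astype(int)
    cr=im[max(0,u[1]-70):u[1]+70,u[0]-95:u[0]+95,::-1]; cv2.imwrite(f'pics/{c}1c.png',cv2.resize(cr,None,fx=4,fy=4,interpolation=cv2.INTER_CUBIC))
E
```

```text
time_s: 2.95
eef_pos: [0.5041, -0.0709, 0.0272]
eef_rot: [0.046, -0.047, -0.705, 0.706]
wrist_force: [0.4, 0.1, 0.3]
opening: 0.469
t 2.95 p [ 0.5041 -0.0709  0.0272] jaw deg -97.57 stopframe [-0.1659 -0.1328] F [0.4 0.1 0.3] open 0.469 q6 1.33 ydir [ 0.001 -0.001 -1.   ]
```

View pics/top1c.png

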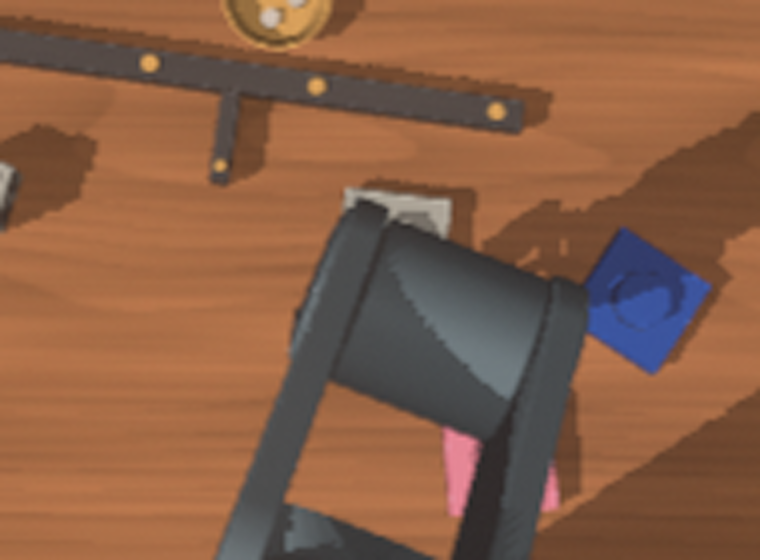

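View pics/side1c.png

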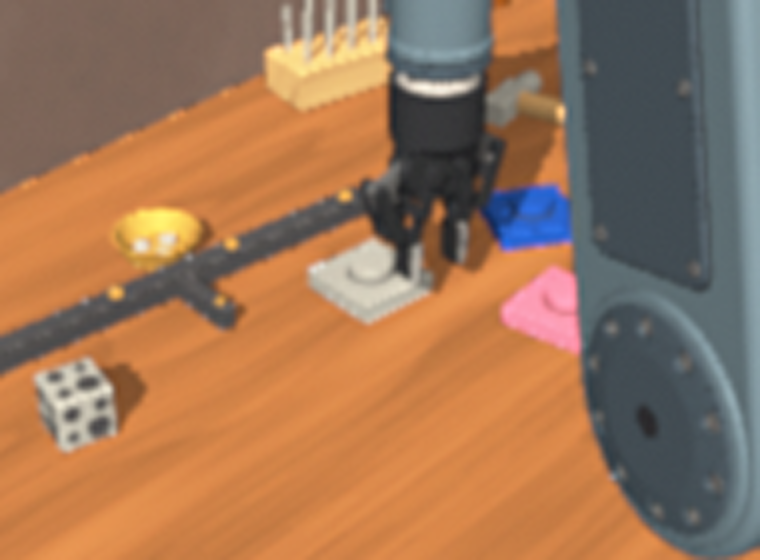

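The fingers hang behind the block, left finger at crop pixel (415,280) in the side view, and clear of the pink and blue look-alikes. I'll lower, then approach.

```bash
python3 -m pendant '[0,0.004,-0.011,0,0,0.3,0.04, 0,0,-0.011,0,0,0,0.04, 0,0,0,0,0,0,0.04, 0.004,-0.0005,0,0,0,0,0.04, 0.004,-0.0005,0,0,0,0,0.04, 0.004,-0.0005,0,0,0,0,0.04, 0,0,0,0,0,0,0.04]';python3 st.py
```

```text
time_s: 3.92
eef_pos: [0.516, -0.0678, 0.0042]
eef_rot: [0.044, -0.045, -0.706, 0.706]
wrist_force: [-1.0, -0.3, 1.0]
opening: 0.467
t 3.925 p [ 0.516  -0.0678  0.0042] jaw deg -97.25 stopframe [-0.1545 -0.1282] F [-1.  -0.3  1. ] open 0.467 q6 1.34 ydir [ 0.001 -0.    -1.   ]
```

```bash
python3 -m pendant '[0.003,-0.0004,0,0,0,0,0.04, 0.003,-0.0004,0,0,0,0,0.04, 0.003,-0.0004,0,0,0,0,0.04, 0.003,-0.0004,0,0,0,0,0.04, 0.003,-0.0004,0,0,0,0,0.04, 0.003,-0.0004,0,0,0,0,0.04, 0.003,-0.0004,0,0,0,0,0.04, 0.003,-0.0004,0,0,0,0,0.04, 0.003,-0.0004,0,0,0,0,0.04, 0.003,-0.0004,0,0,0,0,0.04]';python3 st.py
python3 - <<'E'
from h import *
for c in('top','side'):
    im=snap(c,c+'2'); u=proj(c,[.6,-.07,.02]).astype(int)
    cr=im[max(0,u[1]-70):u[1]+70,u[0]-95:u[0]+95,::-1]; cv2.imwrite(f'pics/{c}2c.png',cv2.resize(cr,None,fx=4,fy=4,interpolation=cv2.INTER_CUBIC))
E
```

```text
time_s: 5.18
eef_pos: [0.5456, -0.0716, 0.004]
eef_rot: [-0.045, 0.045, 0.706, -0.706]
wrist_force: [0.2, -0.6, -0.0]
opening: 0.471
t 5.175 p [ 0.5456 -0.0716  0.004 ] jaw deg -97.25 stopframe [-0.1247 -0.1282] F [ 0.2 -0.6 -0. ] open 0.471 q6 1.35 ydir [-0.  0. -1.]
```

View pics/side2c.png

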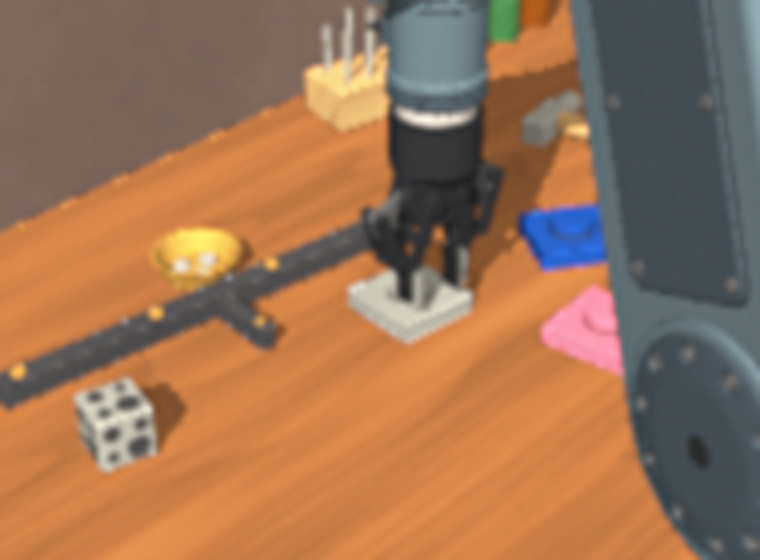

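View pics/top2c.png

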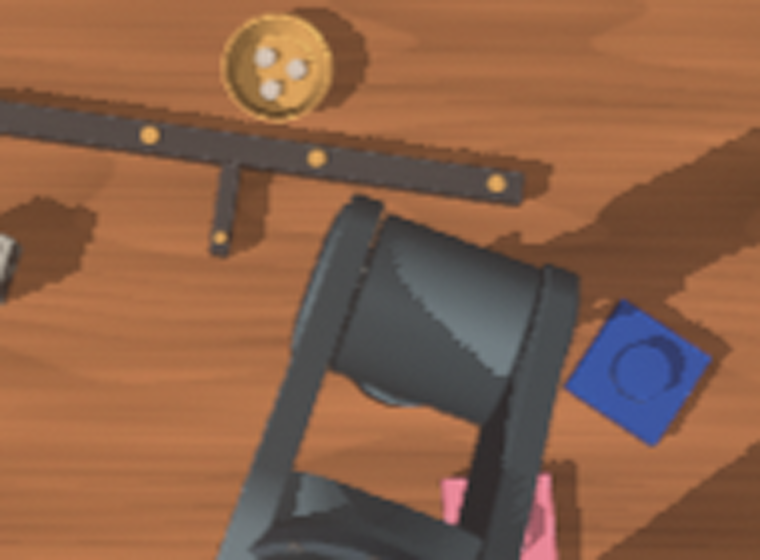

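Run:
```python
from h import *
ctrl.camera('side')
for d in ctrl.silhouettes('bench_block','side'): print(round(d['score'],2),d['bbox'],d['mask'].sum())
im0=cv2.imread('pics/side0.png');im=cv2.imread('pics/side2.png')
out=[]
for I in(im0,im):
    cr=I[165:225,250:340]; out.append(cv2.resize(cr,None,fx=6,fy=6,interpolation=cv2.INTER_CUBIC))
cv2.imwrite('pics/cmp.png',cv2.resize(np.vstack(out),(540,720))[:, :][:600] if 0 else cv2.resize(np.hstack(out),(800,267)))
cv2.imwrite('pics/s2z.png',out[1])
m=getmask('bench_block','side',proj('side',[.6,-.08,.01]))
if m is not None: print(fit({'side':m},'block',np.array([.6,-.08,-.127])))
for s in(-1,1):
  for z in(.004,.018): print(s,z,proj('side',rel.__call__ and T(np.array([[-.1247+.011,-.1282+s*.027,z]]),[.6855,.0398,-.127])[0]))
```

```text
0.64 [306.2, 167.9, 330.8, 182.6] 279
0.57 [262.8, 183.5, 289.5, 204.2] 297
0.53 [313.3, 190.2, 332.5, 211.4] 265
(array([ 0.57303944, -0.07646859, -0.07189735]), np.float64(108.79148019992311))
-1 0.004 [286.97687269 192.51436892]
-1 0.018 [287.06406943 189.08991933]
1 0.004 [275.01393456 198.23674073]
1 0.018 [275.02984016 194.77438743]
```

View pics/s2z.png

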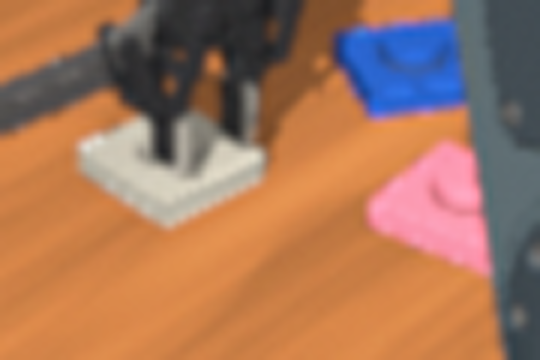

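View pics/cmp.png

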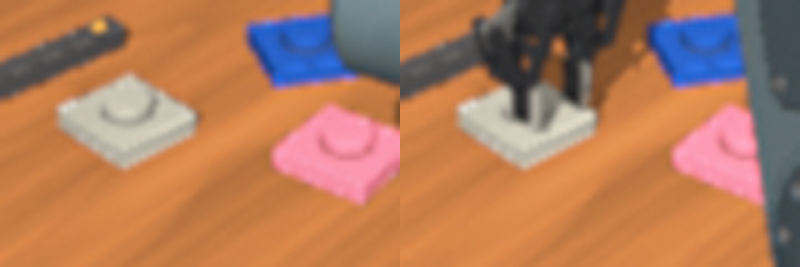

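The side view shows the fingertips at crop pixel (165,160), above the block's top. The block has not moved and there is no force, so the half-open fingertips hang higher than the TCP. I'll back off and find the real tip height.

```bash
python3 -m pendant '[-0.01,0.0012,0,0,0,0,0.04, -0.01,0.0012,0,0,0,0,0.04, -0.01,0.0012,0,0,0,0,0.04, -0.01,0.0012,0,0,0,0,0.04, 0,0,0,0,0,0,0.04]';python3 st.py
python3 - <<'E'
from h import *
im=snap('side','side3')
cv2.imwrite('pics/side3c.png',cv2.resize(im[150:230,240:350,::-1],None,fx=7,fy=7,interpolation=cv2.INTER_CUBIC))
o=ctrl.get_obs();R=RM(o['eef_rot']);p=o['eef_pos']
for s in(-1,1):
  for b in(0,.01,.02):
    print(s,b,((proj('side',p+R@[0,-b,s*.027])-[240,150])*7).round())
E
```

```text
time_s: 6.05
eef_pos: [0.5044, -0.0666, 0.004]
eef_rot: [-0.045, 0.045, 0.706, -0.706]
wrist_force: [-0.1, -0.1, -0.2]
opening: 0.472
t 6.05 p [ 0.5044 -0.0666  0.004 ] jaw deg -97.26 stopframe [-0.1661 -0.1284] F [-0.1 -0.1 -0.2] open 0.472 q6 1.33 ydir [-0.001  0.    -1.   ]
-1 0 [318. 385.]
-1 0.01 [318. 367.]
-1 0.02 [319. 349.]
1 0 [402. 342.]
1 0.01 [403. 325.]
1 0.02 [404. 308.]
```

View pics/side3c.png

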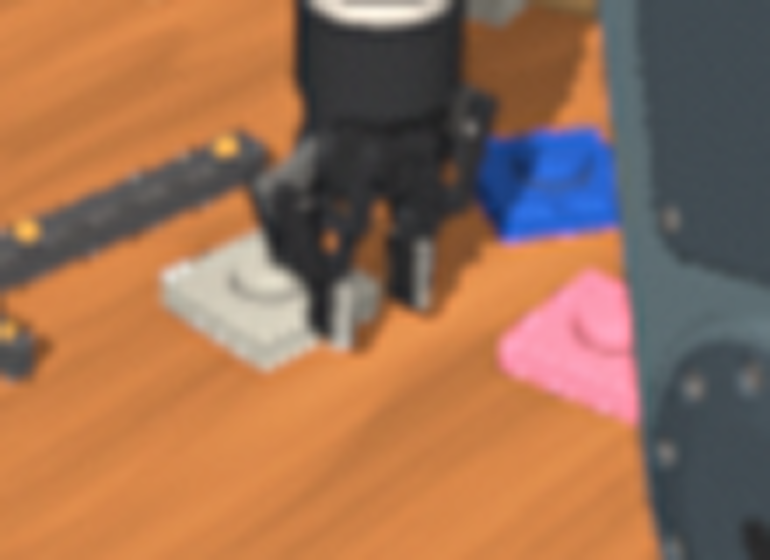

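The near fingertip shows at crop pixel (340,348), which is about 20 mm higher than the TCP projection. I'll lower it in small force-checked steps.

```bash
python3 -m pendant '[0,0,-0.003,0,0,0,0.04, 0,0,-0.001,0,0,0,0.04, 0,0,0,0,0,0,0.04]';python3 st.py
```

```text
time_s: 6.48
eef_pos: [0.5054, -0.0668, -0.0002]
eef_rot: [-0.045, 0.045, 0.706, -0.706]
wrist_force: [-0.3, 0.4, -0.7]
opening: 0.466
t 6.475 p [ 5.054e-01 -6.680e-02 -2.000e-04] jaw deg -97.24 stopframe [-0.1652 -0.1285] F [-0.3  0.4 -0.7] open 0.466 q6 1.33 ydir [-0.  0. -1.]
```

```bash
python3 -m pendant '[0,0,-0.002,0,0,0,0.04, 0,0,0,0,0,0,0.04]';python3 st.py
```

```text
time_s: 6.72
eef_pos: [0.5053, -0.0667, -0.0022]
eef_rot: [-0.045, 0.045, 0.706, -0.706]
wrist_force: [0.6, -0.9, 0.4]
opening: 0.468
t 6.725 p [ 0.5053 -0.0667 -0.0022] jaw deg -97.25 stopframe [-0.1653 -0.1285] F [ 0.6 -0.9  0.4] open 0.468 q6 1.33 ydir [-0.  0. -1.]
```

```bash
python3 -m pendant '[0,0,-0.002,0,0,0,0.04, 0,0,0,0,0,0,0.04]';python3 st.py
```

```text
time_s: 6.98
eef_pos: [0.5052, -0.0667, -0.0042]
eef_rot: [-0.045, 0.045, 0.706, -0.706]
wrist_force: [-0.2, -0.7, 0.4]
opening: 0.467
t 6.975 p [ 0.5052 -0.0667 -0.0042] jaw deg -97.24 stopframe [-0.1653 -0.1285] F [-0.2 -0.7  0.4] open 0.467 q6 1.33 ydir [-0.  0. -1.]
```

```bash
python3 -m pendant '[0,0,-0.002,0,0,0,0.04, 0,0,0,0,0,0,0.04]'|grep -E 'force|pos'
```

```text
eef_pos: [0.5052, -0.0668, -0.0062]
wrist_force: [0.4, 0.0, 0.5]
```

```bash
python3 -m pendant '[0,0,-0.001,0,0,0,0.04, 0,0,0,0,0,0,0.04]'|grep -E 'force|pos'
```

```text
eef_pos: [0.5053, -0.0668, -0.0071]
wrist_force: [-0.1, -0.8, 0.9]
```

```bash
python3 -m pendant '[0,0,-0.001,0,0,0,0.04, 0,0,0,0,0,0,0.04]'|grep -E 'force|pos'
python3 - <<'E'
from h import *
im=snap('side','side4')
cv2.imwrite('pics/side4c.png',cv2.resize(im[150:230,240:350,::-1],None,fx=7,fy=7,interpolation=cv2.INTER_CUBIC))
E
```

```text
eef_pos: [0.5053, -0.0668, -0.0081]
wrist_force: [-0.3, -0.3, 0.2]
```

View pics/side4c.png

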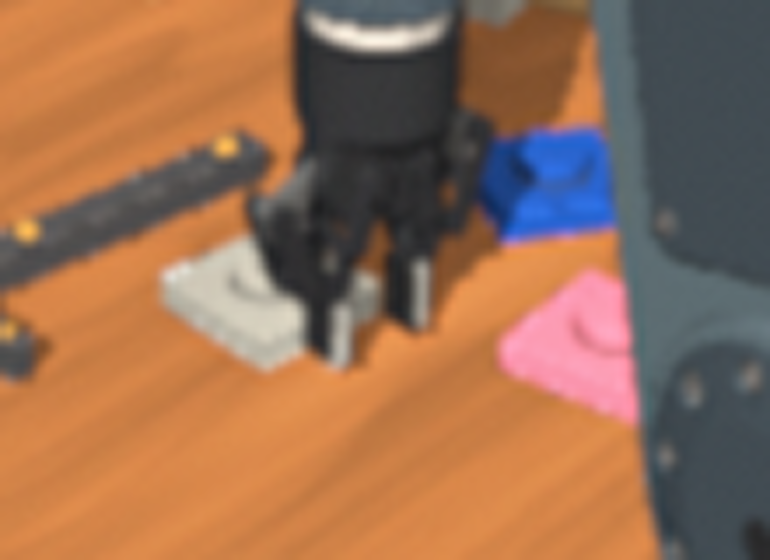

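```bash
python3 -m pendant '[0,0,-0.002,0,0,0,0.04, 0,0,0,0,0,0,0.04]'|grep -E 'force|pos'
```

```text
eef_pos: [0.5052, -0.0667, -0.0102]
wrist_force: [0.4, -0.2, -0.1]
```

```bash
python3 -m pendant '[0,0,-0.001,0,0,0,0.04, 0,0,0,0,0,0,0.04]'|grep -E 'force|pos'
```

```text
eef_pos: [0.5053, -0.0668, -0.0111]
wrist_force: [-0.1, -0.2, 0.1]
```

```bash
python3 -m pendant '[0,0,-0.001,0,0,0,0.04, 0,0,0,0,0,0,0.04]'|grep -E 'force|pos'
```

```text
eef_pos: [0.5053, -0.0667, -0.0121]
wrist_force: [-0.1, -0.1, 1.2]
```

```bash
python3 -m pendant '[0.004,-0.0005,0,0,0,0,0.04, 0.004,-0.0005,0,0,0,0,0.04, 0.004,-0.0005,0,0,0,0,0.04, 0.004,-0.0005,0,0,0,0,0.04, 0.0025,-0.0003,0,0,0,0,0.04, 0.0025,-0.0003,0,0,0,0,0.04, 0.0025,-0.0003,0,0,0,0,0.04, 0.0025,-0.0003,0,0,0,0,0.04, 0.0025,-0.0003,0,0,0,0,0.04, 0.0025,-0.0003,0,0,0,0,0.04]'; python3 st.py
python3 - <<'E'
from h import *
im=snap('side','side5')
cv2.imwrite('pics/side5c.png',cv2.resize(im[150:230,230:340,::-1],None,fx=7,fy=7,interpolation=cv2.INTER_CUBIC))
E
```

```text
time_s: 9.78
eef_pos: [0.5346, -0.07, -0.0125]
eef_rot: [-0.046, 0.043, 0.706, -0.705]
wrist_force: [-6.4, 1.3, 4.2]
opening: 0.468
t 9.775 p [ 0.5346 -0.07   -0.0125] jaw deg -97.23 stopframe [-0.1358 -0.128 ] F [-6.4  1.3  4.2] open 0.468 q6 1.35 ydir [-0.004  0.001 -1.   ]
```

View pics/side5c.png

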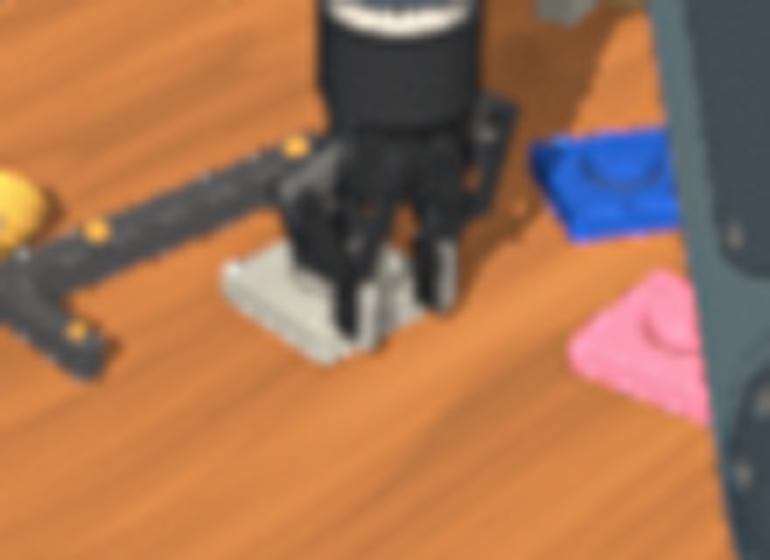

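In contact with about 6 N and the block is sliding. I'll continue gently towards the rail.

```bash
python3 -m pendant '[0.0025,-0.0003,0,0,0,0,0.04, 0.0025,-0.0003,0,0,0,0,0.04, 0.0025,-0.0003,0,0,0,0,0.04, 0.0025,-0.0003,0,0,0,0,0.04, 0.0025,-0.0003,0,0,0,0,0.04, 0.0025,-0.0003,0,0,0,0,0.04, 0.0025,-0.0003,0,0,0,0,0.04, 0.0025,-0.0003,0,0,0,0,0.04, 0.0025,-0.0003,0,0,0,0,0.04, 0.0025,-0.0003,0,0,0,0,0.04, 0.0025,-0.0003,0,0,0,0,0.04, 0.0025,-0.0003,0,0,0,0,0.04]'; python3 st.py
python3 - <<'E'
from h import *
im=snap('side','side6')
cv2.imwrite('pics/side6c.png',cv2.resize(im[150:230,220:330,::-1],None,fx=7,fy=7,interpolation=cv2.INTER_CUBIC))
E
```

```text
time_s: 11.32
eef_pos: [0.5647, -0.0737, -0.0125]
eef_rot: [-0.046, 0.043, 0.706, -0.705]
wrist_force: [-5.8, 0.4, 4.3]
opening: 0.472
t 11.325 p [ 0.5647 -0.0737 -0.0125] jaw deg -97.24 stopframe [-0.1055 -0.1279] F [-5.8  0.4  4.3] open 0.472 q6 1.36 ydir [-0.004  0.001 -1.   ]
```

View pics/side6c.png

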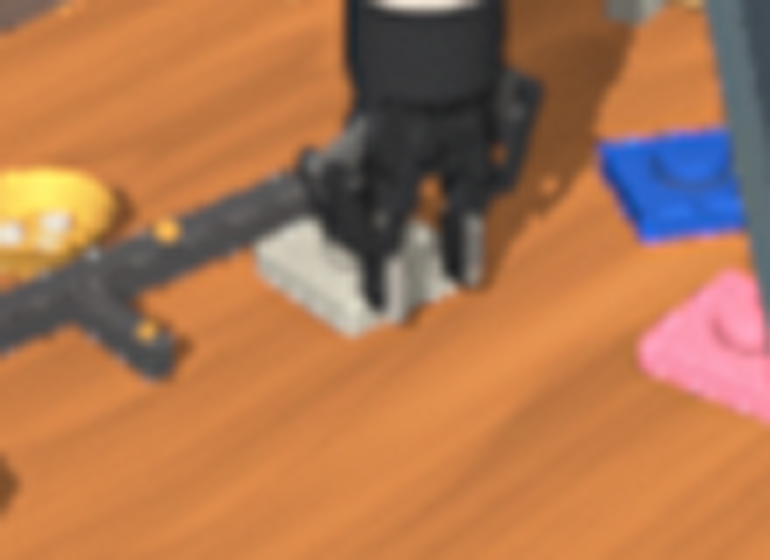

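```bash
python3 -m pendant '[0.002,-0.0002,0,0,0,0,0.04, 0.002,-0.0003,0,0,0,0,0.04, 0.002,-0.0002,0,0,0,0,0.04, 0.0015,-0.0002,0,0,0,0,0.04, 0.001,-0.0001,0,0,0,0,0.04, 0.001,-0.0001,0,0,0,0,0.04, 0.001,-0.0001,0,0,0,0,0.04, 0.001,-0.0001,0,0,0,0,0.04]'; python3 st.py
```

```text
time_s: 12.38
eef_pos: [0.5762, -0.075, -0.0125]
eef_rot: [-0.046, 0.043, 0.706, -0.705]
wrist_force: [-6.4, 0.8, 3.5]
opening: 0.468
t 12.375 p [ 0.5762 -0.075  -0.0125] jaw deg -97.24 stopframe [-0.0938 -0.1277] F [-6.4  0.8  3.5] open 0.468 q6 1.36 ydir [-0.004  0.001 -1.   ]
```

```bash
python3 -m pendant '[0.001,-0.0001,0,0,0,0,0.04, 0.001,-0.0001,0,0,0,0,0.04]'|grep force
python3 - <<'E'
from h import *
im=snap('side','side7')
cv2.imwrite('pics/side7c.png',cv2.resize(im[150:230,220:330,::-1],None,fx=7,fy=7,interpolation=cv2.INTER_CUBIC))
E
```

```text
wrist_force: [-5.9, 0.9, 3.1]
```

View pics/side7c.png

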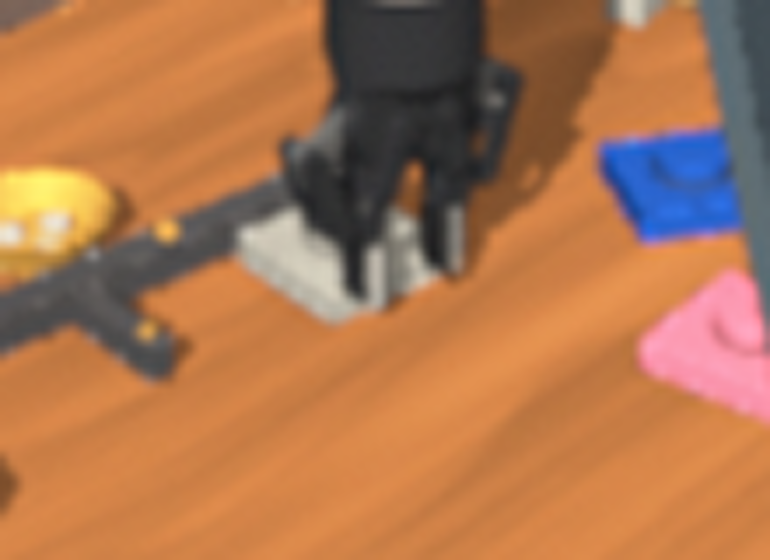

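Nearly at the rail: the block's left corner is at crop pixel (240,245), just short of the rail's front edge. I'll creep 1 mm per row with force checks.

```bash
python3 -m pendant '[0.001,-0.0001,0,0,0,0,0.04, 0.001,-0.0001,0,0,0,0,0.04]'|grep -E 'force|pos'
```

```text
eef_pos: [0.5803, -0.0755, -0.0124]
wrist_force: [-6.1, -0.1, 3.0]
```

```bash
python3 -m pendant '[0.001,-0.0001,0,0,0,0,0.04, 0.001,-0.0001,0,0,0,0,0.04]'|grep -E 'force|pos'
```

```text
eef_pos: [0.5822, -0.0757, -0.0125]
wrist_force: [-6.5, 0.5, 4.7]
```

```bash
python3 -m pendant '[0.001,-0.0001,0,0,0,0,0.04, 0.001,-0.0001,0,0,0,0,0.04]'|grep -E 'force|pos'
```

```text
eef_pos: [0.5843, -0.0759, -0.0124]
wrist_force: [-6.2, 0.5, 4.2]
```

```bash
python3 -m pendant '[0.0007,-0.0001,0,0,0,0,0.04, 0.0007,-0.0001,0,0,0,0,0.04]'|grep -E 'force|pos'
python3 - <<'E'
from h import *
im=snap('side','side8')
cv2.imwrite('pics/side8c.png',cv2.resize(im[150:230,220:330,::-1],None,fx=7,fy=7,interpolation=cv2.INTER_CUBIC))
E
```

```text
eef_pos: [0.5845, -0.0758, -0.0126]
wrist_force: [-10.5, 0.6, 7.2]
```

View pics/side8c.png

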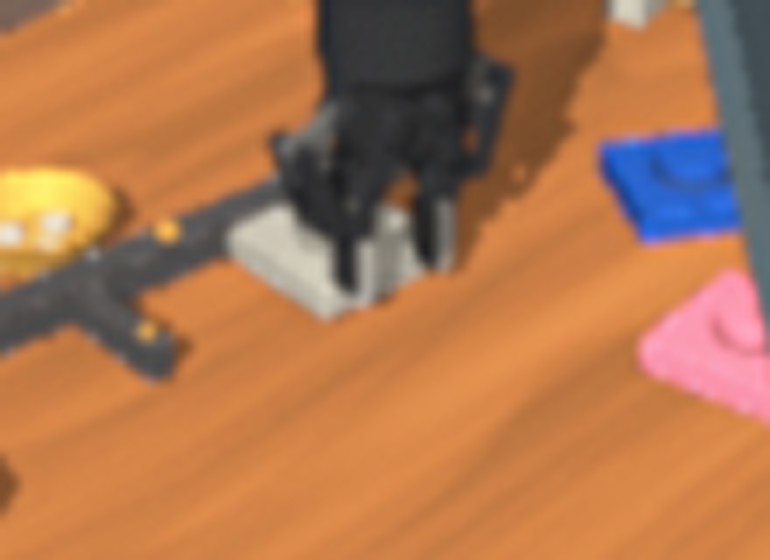

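The force rose to 10 N with the motion stopped, so the block is at the rail. One small extra press to square it, then back off, raise and look from the top.

```bash
python3 -m pendant '[0.0007,-0.0001,0,0,0,0,0.04, 0,0,0,0,0,0,0.04]'|grep -E 'force|pos'; python3 -m pendant '[-0.004,0.0005,0,0,0,0,0.04, -0.008,0.001,0,0,0,0,0.04, -0.01,0.0012,0.01,0,0,0,0.04, 0,0,0.04,0,0,0,0.04, 0,0,0.04,0,0,0,0.04, 0,-0.04,0,0,0,10,0.04, 0,-0.04,0,0,0,10,0.04, 0,-0.04,0,0,0,10,0.04, 0,-0.04,0,0,0,10,0.04, 0,0,0,0,0,0,0.04]'; python3 st.py
python3 - <<'E'
from h import *
im=snap('top','top9')
cv2.imwrite('pics/top9c.png',cv2.resize(im[110:250,180:370,::-1],None,fx=4,fy=4,interpolation=cv2.INTER_CUBIC))
E
```

```text
eef_pos: [0.5845, -0.0758, -0.0126]
wrist_force: [-12.4, 1.4, 9.4]
time_s: 15.22
eef_pos: [0.5658, -0.2369, 0.079]
eef_rot: [-0.199, 0.198, -0.678, 0.679]
wrist_force: [-0.2, 0.4, -0.4]
opening: 0.469
t 15.225 p [ 0.5658 -0.2369  0.079 ] jaw deg -57.39 stopframe [-0.0837 -0.2896] F [-0.2  0.4 -0.4] open 0.469 q6 0.41 ydir [ 0.002 -0.002 -1.   ]
```

View pics/top9c.png

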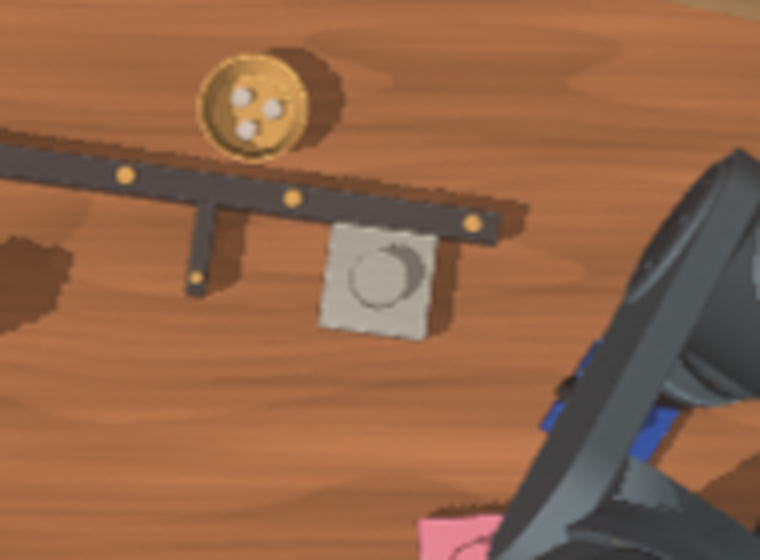

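Run:
```python
from h import *
ctrl.camera('top')
S=np.array([.6855,.0398,-.127])
m=getmask('bench_block','top',proj('top',[.632,-.083,.01])); r=fit({'top':m},'block',np.array([.632,-.083,-.127]));print(r,rel(r[0],np.array([.6861,.0401,-.1286])))
m=getmask('bench_stop','top',proj('top',[.66,.04,.01])); 
if m is not None:
    r2=fit({'top':m},'stop',np.array([.6855,.04,-.127]));print(r2,rel(r[0],r2[0]))
```

```text
(array([ 0.63094705, -0.08249229, -0.13475414]), np.float64(56.571980007689355)) [-0.03897557 -0.12865311 -0.00615414]
(array([ 0.6861857 ,  0.03932523, -0.12598472]), np.float64(82.54216070742024)) [-0.03949427 -0.12779288 -0.00876942]
```

The block is flush on the rail at (-39, -128.5) mm. Next I swing to its right side with the jaws along the rail normal.

```bash
python3 -m pendant '[0.01,0.016,0,0,0,10,0.04, 0.01,0.016,0,0,0,10,0.04, 0.01,0.016,0,0,0,10,0.04, 0.01,0.016,0,0,0,10,0.04, 0.011,0.015,0,0,0,10,0.04, 0,0,0,0,0,0,0.04, 0,0,0,0,0,0,0.04]'; python3 st.py
```

```text
time_s: 16.3
eef_pos: [0.6166, -0.1545, 0.0779]
eef_rot: [0.467, -0.467, 0.531, -0.531]
wrist_force: [-0.1, -0.4, -0.4]
opening: 0.467
t 16.3 p [ 0.6166 -0.1545  0.0779] jaw deg -7.4 stopframe [-0.0437 -0.2014] F [-0.1 -0.4 -0.4] open 0.467 q6 -0.3 ydir [-0. -0. -1.]
```

Aligned. Descend, going slowly at the end.

```bash
python3 -m pendant '[0,-0.003,-0.02,0,0,0,0.04, 0,0,-0.02,0,0,0,0.04, 0,0,-0.02,0,0,0,0.04, 0,0,-0.015,0,0,0,0.04, 0,0,-0.006,0,0,0,0.04, 0,0,0,0,0,0,0.04]'; python3 st.py;  python3 - <<'E'
from h import *
im=snap('side','side10')
cv2.imwrite('pics/side10c.png',cv2.resize(im[140:220,220:330,::-1],None,fx=7,fy=7,interpolation=cv2.INTER_CUBIC))
E
```

```text
time_s: 17.05
eef_pos: [0.6168, -0.1578, -0.0035]
eef_rot: [0.467, -0.467, 0.531, -0.53]
wrist_force: [-0.3, 0.2, -0.1]
opening: 0.465
t 17.05 p [ 0.6168 -0.1578 -0.0035] jaw deg -7.25 stopframe [-0.0431 -0.2047] F [-0.3  0.2 -0.1] open 0.465 q6 -0.31 ydir [-0.001  0.    -1.   ]
```

View pics/side10c.png

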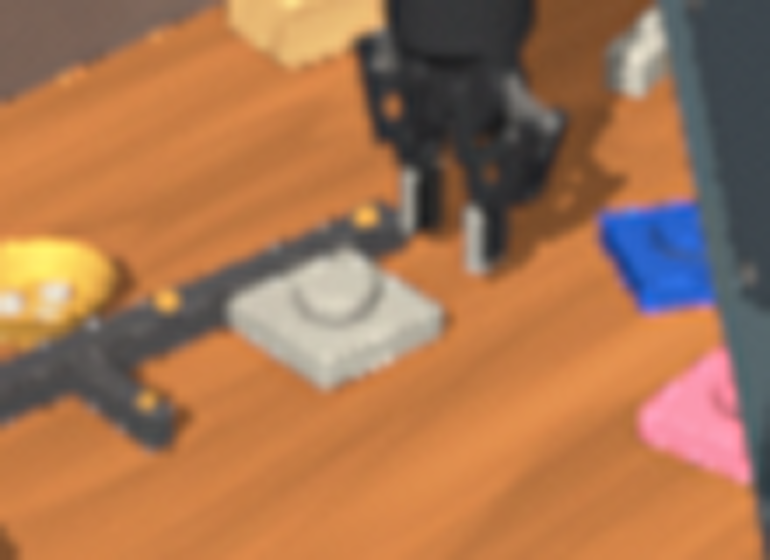

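The block sits flush at the rail with its left corner at crop pixel (228,310). The fingers are to its right, clear of the rail end at (395,230). Lower the last 9 mm and approach.

```bash
python3 -m pendant '[0,0,-0.005,0,0,0,0.04, 0,0,-0.004,0,0,0,0.04, 0,0,0,0,0,0,0.04]'|grep force; python3 -m pendant '[0.0005,0.004,0,0,0,0,0.04, 0.0005,0.004,0,0,0,0,0.04, 0.0005,0.004,0,0,0,0,0.04, 0.0005,0.004,0,0,0,0,0.04, 0.0005,0.004,0,0,0,0,0.04, 0.0003,0.0025,0,0,0,0,0.04, 0.0003,0.0025,0,0,0,0,0.04, 0.0003,0.0025,0,0,0,0,0.04, 0.0003,0.0025,0,0,0,0,0.04, 0.0003,0.0025,0,0,0,0,0.04]'; python3 st.py
```

```text
wrist_force: [-0.2, 0.7, -0.7]
time_s: 18.73
eef_pos: [0.621, -0.1256, -0.012]
eef_rot: [-0.467, 0.467, -0.531, 0.531]
wrist_force: [-0.7, -2.9, -0.5]
opening: 0.472
t 18.725 p [ 0.621  -0.1256 -0.012 ] jaw deg -7.27 stopframe [-0.043  -0.1723] F [-0.7 -2.9 -0.5] open 0.472 q6 -0.26 ydir [ 0. -0. -1.]
```

```bash
python3 -m pendant '[0.0003,0.0025,0,0,0,0,0.04, 0.0003,0.0025,0,0,0,0,0.04, 0.0003,0.0025,0,0,0,0,0.04, 0.0003,0.0025,0,0,0,0,0.04, 0.0003,0.0025,0,0,0,0,0.04, 0.0003,0.0025,0,0,0,0,0.04, 0.0003,0.0025,0,0,0,0,0.04, 0.0003,0.0025,0,0,0,0,0.04, 0.0003,0.0025,0,0,0,0,0.04, 0.0003,0.0025,0,0,0,0,0.04]'; python3 st.py;  python3 - <<'E'
from h import *
im=snap('side','side11')
cv2.imwrite('pics/side11c.png',cv2.resize(im[140:220,220:330,::-1],None,fx=7,fy=7,interpolation=cv2.INTER_CUBIC))
E
```

```text
time_s: 19.98
eef_pos: [0.624, -0.1002, -0.012]
eef_rot: [0.467, -0.467, 0.531, -0.531]
wrist_force: [-0.8, -4.4, 0.0]
opening: 0.466
t 19.975 p [ 0.624  -0.1002 -0.012 ] jaw deg -7.25 stopframe [-0.0433 -0.1467] F [-0.8 -4.4  0. ] open 0.466 q6 -0.22 ydir [-0. -0. -1.]
```

View pics/side11c.png

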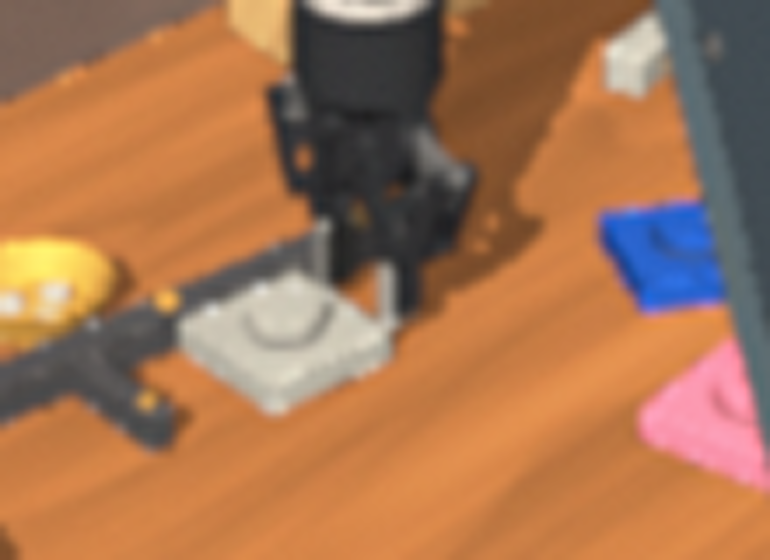

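The block slides along the rail, with its far left corner at crop pixel (180,335) and the crossbar tip at (150,420), at about 4.5 N. I'll continue.

```bash
python3 -m pendant '[0.0003,0.0025,0,0,0,0,0.04, 0.0003,0.0025,0,0,0,0,0.04, 0.0003,0.0025,0,0,0,0,0.04, 0.0003,0.0025,0,0,0,0,0.04, 0.0003,0.0025,0,0,0,0,0.04, 0.0003,0.0025,0,0,0,0,0.04, 0.0003,0.0025,0,0,0,0,0.04, 0.0003,0.0025,0,0,0,0,0.04, 0.0003,0.0025,0,0,0,0,0.04, 0.0003,0.0025,0,0,0,0,0.04, 0.0003,0.0025,0,0,0,0,0.04, 0.0003,0.0025,0,0,0,0,0.04]'; python3 st.py;  python3 - <<'E'
from h import *
im=snap('side','side12')
cv2.imwrite('pics/side12c.png',cv2.resize(im[140:220,220:330,::-1],None,fx=7,fy=7,interpolation=cv2.INTER_CUBIC))
E
```

```text
time_s: 21.52
eef_pos: [0.6276, -0.0702, -0.012]
eef_rot: [0.467, -0.467, 0.531, -0.531]
wrist_force: [-0.5, -3.4, 0.8]
opening: 0.47
t 21.525 p [ 0.6276 -0.0702 -0.012 ] jaw deg -7.25 stopframe [-0.0435 -0.1164] F [-0.5 -3.4  0.8] open 0.47 q6 -0.17 ydir [-0.  0. -1.]
```

View pics/side12c.png

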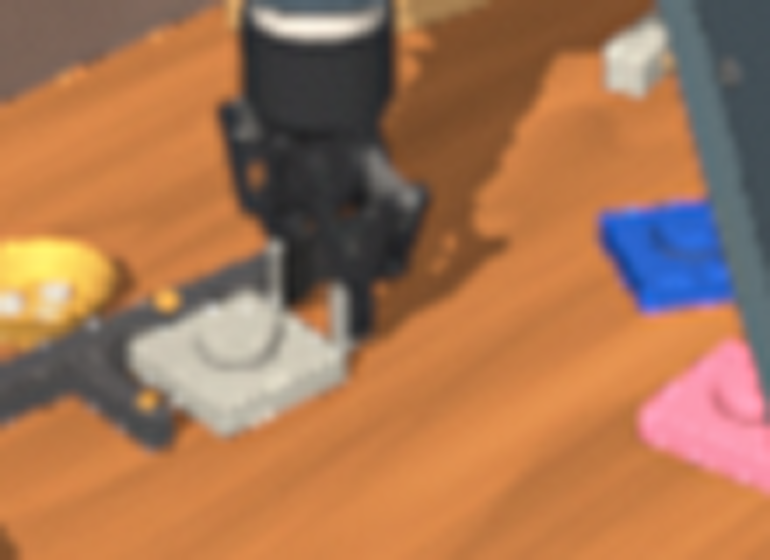

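```bash
python3 -m pendant '[0.0003,0.0025,0,0,0,0,0.04, 0.0003,0.0025,0,0,0,0,0.04, 0.0003,0.0025,0,0,0,0,0.04, 0.0003,0.0025,0,0,0,0,0.04, 0.0003,0.0025,0,0,0,0,0.04, 0.0002,0.0015,0,0,0,0,0.04, 0.0002,0.0015,0,0,0,0,0.04, 0.0001,0.001,0,0,0,0,0.04, 0.0001,0.001,0,0,0,0,0.04]'|grep -E 'force|pos'
```

```text
eef_pos: [0.6297, -0.0529, -0.012]
wrist_force: [-0.5, -3.5, -0.8]
```

```bash
python3 -m pendant '[0.0001,0.001,0,0,0,0,0.04, 0.0001,0.001,0,0,0,0,0.04]'|grep -E 'force|pos';  python3 - <<'E'
from h import *
im=snap('side','side13')
cv2.imwrite('pics/side13c.png',cv2.resize(im[140:220,220:330,::-1],None,fx=7,fy=7,interpolation=cv2.INTER_CUBIC))
E
```

```text
eef_pos: [0.6299, -0.0508, -0.012]
wrist_force: [0.4, -3.1, -0.3]
```

View pics/side13c.png

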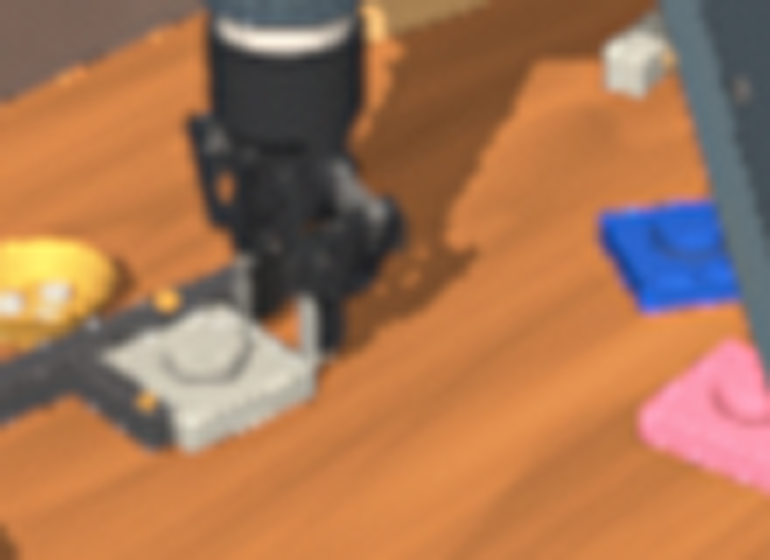

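A few millimetres remain to the crossbar. Creep.

```bash
python3 -m pendant '[0.0001,0.001,0,0,0,0,0.04, 0.0001,0.001,0,0,0,0,0.04]'|grep -E 'force|pos'
```

```text
eef_pos: [0.63, -0.0493, -0.012]
wrist_force: [-0.9, -8.1, -1.3]
```

```bash
python3 -m pendant '[0.0001,0.001,0,0,0,0,0.04]'|grep -E 'force|pos'
```

```text
eef_pos: [0.6302, -0.0492, -0.0119]
wrist_force: [-0.6, -10.7, -0.2]
```

```bash
python3 -m pendant '[0.0001,0.001,0,0,0,0,0.04]'|grep -E 'force|pos'
```

```text
eef_pos: [0.6303, -0.0491, -0.0119]
wrist_force: [-2.0, -14.0, -0.5]
```

```bash
python3 -m pendant '[0.0001,0.001,0,0,0,0,0.04]'|grep -E 'force|pos'
```

```text
eef_pos: [0.6303, -0.049, -0.0119]
wrist_force: [-2.3, -17.3, -1.0]
```

Seated against the crossbar: 17 N and the motion has stopped. Back off, raise, and check from the top.

```bash
python3 -m pendant '[-0.0005,-0.004,0,0,0,0,0.04, -0.0013,-0.01,0,0,0,0,0.04, -0.0025,-0.02,0.01,0,0,0,0.04, 0,-0.02,0.04,0,0,0,0.04, 0,-0.03,0.05,0,0,0,0.04, -0.01,-0.05,0.01,0,0,0,0.04, -0.01,-0.05,0,0,0,0,0.04, 0,0,0,0,0,0,0.04]'; python3 st.py
python3 - <<'E'
from h import *
im=snap('top','top14');im2=snap('side','side14')
cv2.imwrite('pics/top14c.png',cv2.resize(im[130:230,200:310,::-1],None,fx=6,fy=6,interpolation=cv2.INTER_CUBIC))
cv2.imwrite('pics/side14c.png',cv2.resize(im2[140:220,200:310,::-1],None,fx=7,fy=7,interpolation=cv2.INTER_CUBIC))
S=np.array([.6861,.0401,-.1286]);h=S+0
h=T(np.array([[-.038,-.045,0]]),S)[0]; p0=np.array([h[0],h[1],-.128])
mt=getmask('bench_block','top',proj('top',[h[0],h[1],.01]));ms=getmask('bench_block','side',proj('side',[h[0],h[1],.01]))
for n,m in(('top',mt),('side',ms)):
    if m is not None:
        r=fit({n:m},'block',p0); print(n,r, rel(r[0],S if n=='top' else np.array([.6837,.0383,-.1228])))
E
```

```text
time_s: 24.62
eef_pos: [0.6053, -0.2347, 0.0993]
eef_rot: [-0.466, 0.466, -0.531, 0.533]
wrist_force: [0.7, -0.1, 0.3]
opening: 0.471
t 24.625 p [ 0.6053 -0.2347  0.0993] jaw deg -7.54 stopframe [-0.0448 -0.2824] F [ 0.7 -0.1  0.3] open 0.471 q6 -0.42 ydir [ 0.002 -0.002 -1.   ]
top (array([ 6.42221600e-01, -9.98189980e-05, -1.29549026e-01]), np.float64(17.49167243367935)) [-0.03836061 -0.04549509 -0.00094903]
side (array([ 0.63766515, -0.00599089, -0.23412904]), np.float64(72.2329104190696)) [-0.04026293 -0.04959625 -0.11132904]
```

View pics/top14c.png

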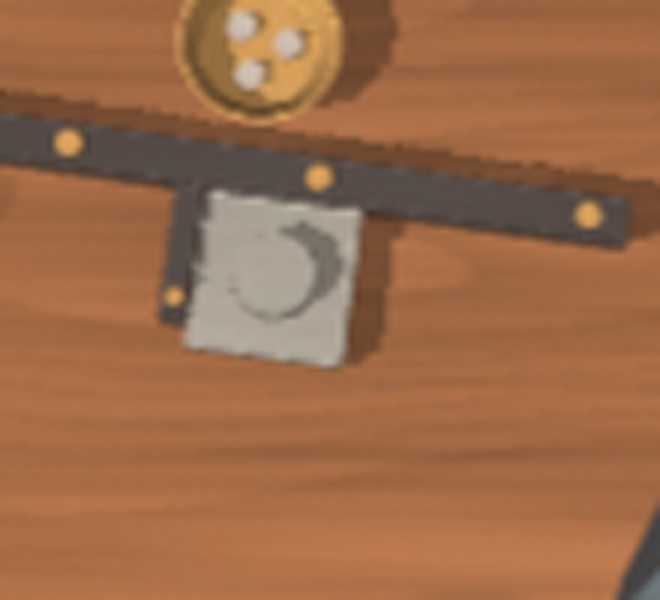

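View pics/side14c.png

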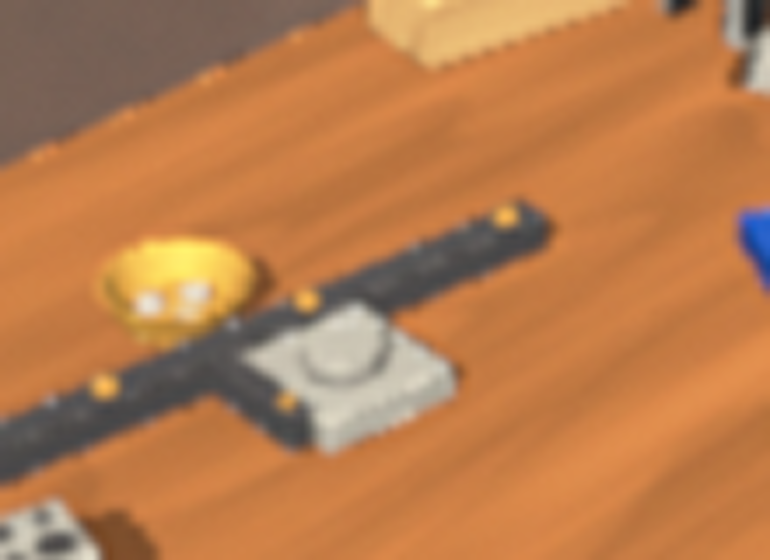

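The top fit gives (-38.4, -45.5) mm with yaw error -0.001 rad, and the picture shows both faces flush. The side fit (-40, -50, -0.11) disagrees, but there the crossbar hides part of the block. There is time for one light confirming nudge towards the rail.

```bash
python3 -m pendant '[-0.0033,0.0268,0,0,0,-10,0.04, -0.0033,0.0268,0,0,0,-10,0.04, -0.0033,0.0268,0,0,0,-10,0.04, -0.0033,0.0268,0,0,0,-10,0.04, -0.0033,0.0268,0,0,0,-10,0.04, -0.0033,0.0268,0,0,0,-10,0.04, -0.0033,0.0268,0,0,0,-10,0.04, -0.0033,0.0268,0,0,0,-10,0.04, -0.0033,0.0268,0,0,0,-10,0.04, 0,0,0,0,0,0,0.04]'; python3 st.py
```

```text
time_s: 26.08
eef_pos: [0.5757, 0.0144, 0.0979]
eef_rot: [-0.043, 0.043, 0.706, -0.706]
wrist_force: [0.1, -1.7, 0.1]
opening: 0.469
t 26.075 p [0.5757 0.0144 0.0979] jaw deg -96.97 stopframe [-0.1057 -0.0391] F [ 0.1 -1.7  0.1] open 0.469 q6 1.51 ydir [-0.001  0.001 -1.   ]
```

```bash
python3 -m pendant '[-0.001,-0.007,-0.02,0,0,-0.2,0.04, 0,0,-0.03,0,0,0,0.04, 0,0,-0.03,0,0,0,0.04, 0,0,-0.02,0,0,0,0.04, 0,0,-0.006,0,0,0,0.04, 0,0,-0.003,0,0,0,0.04, 0,0,0,0,0,0,0.04]'; python3 st.py
```

```text
time_s: 26.95
eef_pos: [0.5762, 0.0042, -0.0102]
eef_rot: [0.045, -0.046, -0.706, 0.706]
wrist_force: [-0.7, -0.6, 0.1]
opening: 0.466
t 26.95 p [ 0.5762  0.0042 -0.0102] jaw deg -97.42 stopframe [-0.104  -0.0492] F [-0.7 -0.6  0.1] open 0.466 q6 1.5 ydir [ 0.001 -0.    -1.   ]
```

```bash
python3 -m pendant '[0.002,-0.0002,0,0,0,0.15,0.04, 0.002,-0.0002,0,0,0,0,0.04, 0.002,-0.0003,0,0,0,0,0.04, 0.002,-0.0002,0,0,0,0,0.04, 0.002,-0.0003,0,0,0,0,0.04, 0.002,-0.0002,0,0,0,0,0.04, 0.001,-0.0001,0,0,0,0,0.04, 0.001,-0.0001,0,0,0,0,0.04]'; python3 st.py
```

```text
time_s: 27.95
eef_pos: [0.5894, 0.0027, -0.0111]
eef_rot: [-0.045, 0.045, 0.706, -0.706]
wrist_force: [0.1, -0.1, 0.2]
opening: 0.471
t 27.95 p [ 0.5894  0.0027 -0.0111] jaw deg -97.3 stopframe [-0.0906 -0.049 ] F [ 0.1 -0.1  0.2] open 0.471 q6 1.5 ydir [-0.  0. -1.]
```

```bash
python3 -m pendant '[0.001,-0.0001,0,0,0,0,0.04, 0.001,-0.0001,0,0,0,0,0.04]'|grep -E 'force|pos'
```

```text
eef_pos: [0.5914, 0.0025, -0.011]
wrist_force: [-0.1, 0.4, 0.6]
```

```bash
python3 -m pendant '[0.001,-0.0001,0,0,0,0,0.04]'|grep -E 'force|pos'
```

```text
eef_pos: [0.5924, 0.0024, -0.011]
wrist_force: [0.2, -0.6, -0.0]
```

```bash
python3 -m pendant '[0.001,-0.0001,0,0,0,0,0.04]'|grep -E 'force|pos'
```

```text
eef_pos: [0.5934, 0.0023, -0.011]
wrist_force: [0.1, -0.3, 0.4]
```

```bash
python3 -m pendant '[0.001,-0.0001,0,0,0,0,0.04]'|grep -E 'force|pos'
```

```text
eef_pos: [0.5944, 0.0022, -0.011]
wrist_force: [-0.6, 0.5, -0.6]
```

```bash
python3 -m pendant '[0.001,-0.0001,0,0,0,0,0.04]'|grep -E 'force|pos'
```

```text
eef_pos: [0.5946, 0.0022, -0.0112]
wrist_force: [-4.4, -0.9, 2.6]
```

```bash
python3 -m pendant '[0.0007,-0.0001,0,0,0,0,0.04]'|grep -E 'force|pos'
```

```text
eef_pos: [0.5947, 0.0022, -0.0113]
wrist_force: [-6.0, -0.2, 5.3]
```

The fingers stop at the same standoff as the earlier rail contact (x' ≈ -85.5 mm), so the block is flush. One more tiny press, then retreat clear.

```bash
python3 -m pendant '[0.001,-0.0001,0,0,0,0,0.04, 0,0,0,0,0,0,0.04]'|grep -E 'force|pos'; python3 -m pendant '[-0.004,0.0005,0,0,0,0,0.04, -0.01,0.001,0,0,0,0,0.04, -0.015,0.002,0.01,0,0,0,0.04, -0.02,0,0.04,0,0,0,0.04, -0.02,-0.02,0.05,0,0,0,0.04, -0.02,-0.04,0.05,0,0,0,0.04, -0.02,-0.05,0.02,0,0,0,0.04, -0.02,-0.05,0,0,0,0,0.04, -0.02,-0.05,0,0,0,0,0.04, 0,-0.05,0,0,0,0,0.04, 0,-0.05,0,0,0,0,0.04, 0,0,0,0,0,0,0.04]'; python3 st.py
python3 - <<'E'
from h import *
im=snap('top','top15')
cv2.imwrite('pics/top15c.png',cv2.resize(im[110:290,60:440,::-1],None,fx=2.1,fy=2.1,interpolation=cv2.INTER_CUBIC))
S=np.array([.6861,.0401,-.1286]); h=T(np.array([[-.038,-.045,0]]),S)[0]
m=getmask('bench_block','top',proj('top',[h[0],h[1],.01])); r=fit({'top':m},'block',np.array([h[0],h[1],-.128])); print(r,rel(r[0],S))
m=getmask('bench_stop','top',proj('top',[.68,.04,.01]))
if m is not None: r2=fit({'top':m},'stop',S); print(r2,rel(r[0],r2[0]))
print(proj('top',[.2,0,0]))
im0=cv2.imread('pics/top0.png')[:,:,::-1]
for n,(u,v,w) in dict(cube=(168,184,14),pliers=(101,188,28),dish=(243,137,16),hammer=(396,190,40)).items():
    a=np.abs(im[v-w:v+w,u-w:u+w].astype(int)-im0[v-w:v+w,u-w:u+w]).sum(2); print(n,(a>60).sum(),a.max())
E
```

```text
eef_pos: [0.5953, 0.0021, -0.0113]
wrist_force: [-7.5, -0.0, 6.0]
time_s: 30.58
eef_pos: [0.4489, -0.3051, 0.1556]
eef_rot: [0.046, -0.047, -0.705, 0.706]
wrist_force: [-0.2, 0.6, 0.5]
opening: 0.467
t 30.575 p [ 0.4489 -0.3051  0.1556] jaw deg -97.53 stopframe [-0.1911 -0.372 ] F [-0.2  0.6  0.5] open 0.467 q6 0.89 ydir [ 0.001 -0.001 -1.   ]
(array([ 0.64336261,  0.00082597, -0.14016659]), np.float64(35.36233756247597)) [-0.03734775 -0.04443061 -0.01156659]
(array([ 0.68642714,  0.03993612, -0.12709913]), np.float64(106.58225297962322)) [-0.03775967 -0.04425341 -0.01306746]
[243.36961459 334.00963391]
cube 0 16
pliers 0 17
dish 0 18
hammer 927 248
```

View pics/top15c.png

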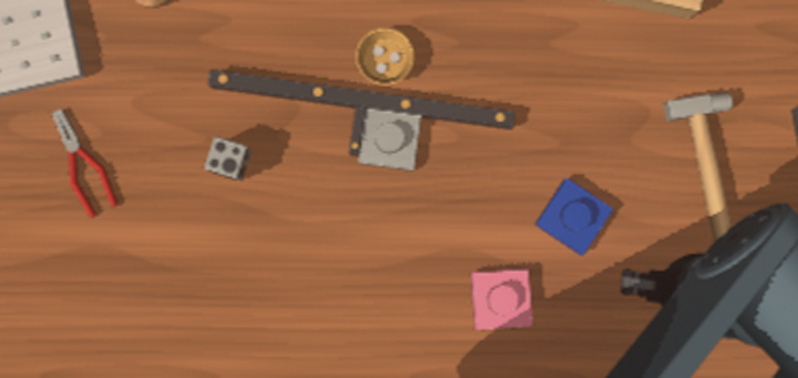

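Run:
```python
from h import *
a=cv2.imread('pics/top14.png');b=cv2.imread('pics/top15.png')
A=a[155:200,225:268];B=b[155:200,225:268]
d=np.abs(A.astype(int)-B).sum(2);print(d.max(),(d>40).sum(), cv2.phaseCorrelate(A[:,:,0].astype(np.float32),B[:,:,0].astype(np.float32)))
# colour mask: block is bright, unsaturated
for n,I in(('14',a),('15',b)):
    hsv=cv2.cvtColor(I,cv2.COLOR_BGR2HSV).astype(float)
    m=np.zeros((384,512));s=(slice(150,205),slice(220,275))
    m[s]=((hsv[s][...,1]<70)&(hsv[s][...,2]>105))
    m=cv2.morphologyEx(m.astype(np.uint8),cv2.MORPH_CLOSE,np.ones((9,9)))
    m=cv2.morphologyEx(m,cv2.MORPH_OPEN,np.ones((5,5))).astype(float)
    r=fit({'top':m},'block',np.array([.6425,.0003,-.13]));print(n,m.sum(),r,rel(r[0],np.array([.6861,.0401,-.1286])))
cv2.imwrite('pics/cmp15.png',cv2.resize(np.hstack([A,B]),None,fx=9,fy=9,interpolation=cv2.INTER_CUBIC))
```

```text
115 55 ((0.569985318063928, 0.3679830175848018), 1.0287633208286615)
14 717.0 (array([ 0.64331725, -0.00145779, -0.11624531]), np.float64(11.032418300653594)) [-0.03709986 -0.04670133  0.01235469]
15 712.0 (array([ 0.64405291, -0.00161412, -0.119597  ]), np.float64(16.45516339869281)) [-0.03635022 -0.04676203  0.009003  ]
```

View pics/cmp15.png

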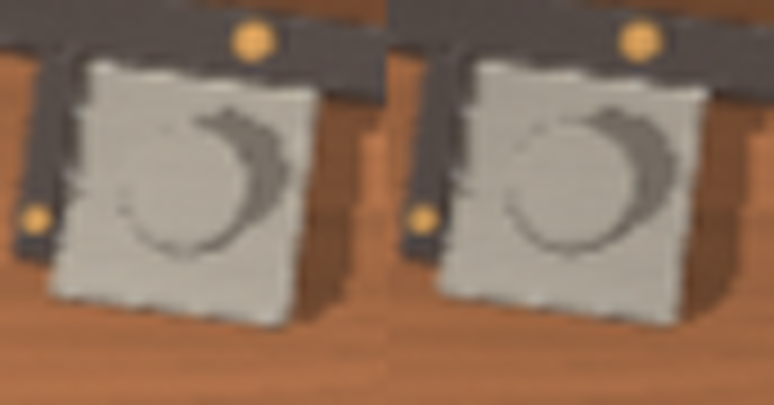

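Cube, pliers and dish are unchanged pixel for pixel. The hammer window differs only where the arm and its shadow cross it. The rail nudge closed about 0.6 mm, so I'll give one equally light nudge on the crossbar side to confirm that face too.

```bash
python3 -m pendant '[0.0197,0.025,0,0,0,10.03,0.04, 0.0197,0.025,0,0,0,10.03,0.04, 0.0197,0.025,0,0,0,10.03,0.04, 0.0197,0.025,0,0,0,10.03,0.04, 0.0197,0.025,0,0,0,10.03,0.04, 0.0197,0.025,0,0,0,10.03,0.04, 0.0197,0.025,0,0,0,10.03,0.04, 0.0197,0.025,0,0,0,10.03,0.04, 0.0197,0.025,0,0,0,10.03,0.04, 0,0,0,0,0,0,0.04]'|grep -v rot; python3 st.py
```

```text
time_s: 31.98
eef_pos: [0.627, -0.0733, 0.1555]
wrist_force: [-0.9, 0.3, -0.1]
opening: 0.466
t 31.975 p [ 0.627  -0.0733  0.1555] jaw deg -6.74 stopframe [-0.0437 -0.1196] F [-0.9  0.3 -0.1] open 0.466 q6 -0.19 ydir [ 0.     0.001 -1.   ]
```

```bash
python3 -m pendant '[0,-0.006,-0.03,0,0,-0.5,0.04, 0,0,-0.04,0,0,0,0.04, 0,0,-0.04,0,0,0,0.04, 0,0,-0.035,0,0,0,0.04, 0,0,-0.014,0,0,0,0.04, 0,0,-0.006,0,0,0,0.04, 0,0,-0.002,0,0,0,0.04, 0,0,0,0,0,0,0.04]'|grep -v rot; python3 st.py
```

```text
time_s: 32.98
eef_pos: [0.6277, -0.0831, -0.0101]
wrist_force: [0.0, -0.2, -0.5]
opening: 0.465
t 32.975 p [ 0.6277 -0.0831 -0.0101] jaw deg -7.54 stopframe [-0.0418 -0.1293] F [ 0.  -0.2 -0.5] open 0.465 q6 -0.19 ydir [ 0.002 -0.001 -1.   ]
```

```bash
python3 -m pendant '[0.0004,0.004,0,0,0,0.25,0.04, 0.0004,0.004,0,0,0,0,0.04, 0.0004,0.004,0,0,0,0,0.04, 0.0004,0.004,0,0,0,0,0.04, 0.0003,0.003,0,0,0,0,0.04, 0.0003,0.003,0,0,0,0,0.04, 0.0002,0.002,0,0,0,0,0.04, 0.0002,0.002,0,0,0,0,0.04, 0.0001,0.001,0,0,0,0,0.04, 0.0001,0.001,0,0,0,0,0.04]'|grep -v rot; python3 st.py
```

```text
time_s: 34.22
eef_pos: [0.6295, -0.0548, -0.0114]
wrist_force: [0.4, 0.2, -0.2]
opening: 0.47
t 34.225 p [ 0.6295 -0.0548 -0.0114] jaw deg -7.28 stopframe [-0.0435 -0.1009] F [ 0.4  0.2 -0.2] open 0.47 q6 -0.15 ydir [ 0.  0. -1.]
```

```bash
python3 -m pendant '[0.0001,0.001,0,0,0,0,0.04, 0.0001,0.001,0,0,0,0,0.04, 0.0001,0.001,0,0,0,0,0.04, 0.0001,0.001,0,0,0,0,0.04]'|grep -E 'pos|force'
```

```text
eef_pos: [0.6299, -0.0508, -0.0114]
wrist_force: [0.7, -0.3, 0.1]
```

```bash
python3 -m pendant '[0.0001,0.001,0,0,0,0,0.04]'|grep -E 'pos|force'
```

```text
eef_pos: [0.63, -0.0498, -0.0114]
wrist_force: [-0.2, -0.3, 0.1]
```

```bash
python3 -m pendant '[0.0001,0.001,0,0,0,0,0.04]'|grep -E 'pos|force'
```

```text
eef_pos: [0.6302, -0.0492, -0.0114]
wrist_force: [-1.2, -3.3, -0.6]
```

```bash
python3 -m pendant '[0.0001,0.001,0,0,0,0,0.04]'|grep -E 'pos|force'
```

```text
eef_pos: [0.6302, -0.0488, -0.0113]
wrist_force: [-0.7, -6.9, 0.9]
```

Contact is at the same standoff as before (y = -0.049), so the block is still on the crossbar. A last mild press, then retreat.

```bash
python3 -m pendant '[0.0001,0.0007,0,0,0,0,0.04, 0,0,0,0,0,0,0.04]'|grep -E 'pos|force'; python3 -m pendant '[-0.0005,-0.004,0,0,0,0,0.04, -0.0013,-0.01,0,0,0,0,0.04, -0.0025,-0.02,0.01,0,0,0,0.04, 0,-0.02,0.04,0,0,0,0.04, 0,-0.03,0.05,0,0,0,0.04, -0.02,-0.04,0.05,0,0,0,0.04, -0.03,-0.04,0.02,0,0,0,0.04, -0.04,-0.04,0,0,0,0,0.04, -0.04,-0.04,0,0,0,0,0.04, -0.04,-0.03,0,0,0,0,0.04, 0,0,0,0,0,0,0.04, 0,0,0,0,0,0,0.04]'; python3 st.py
python3 - <<'E'
from h import *
im=snap('top','top16')
cv2.imwrite('pics/top16c.png',cv2.resize(im[130:230,200:310,::-1],None,fx=6,fy=6,interpolation=cv2.INTER_CUBIC))
im2=snap('side','side16')
S=np.array([.6861,.0401,-.1286]); h=T(np.array([[-.038,-.045,0]]),S)[0]
m=getmask('bench_block','top',proj('top',[h[0],h[1],.01])); r=fit({'top':m},'block',np.array([h[0],h[1],-.128])); print(r,rel(r[0],S))
im0=cv2.imread('pics/top0.png')[:,:,::-1]
for n,(u,v,w) in dict(cube=(168,184,14),pliers=(101,188,28),dish=(243,137,16),hammerhead=(392,160,12)).items():
    a=np.abs(im[v-w:v+w,u-w:u+w].astype(int)-im0[v-w:v+w,u-w:u+w]).sum(2); print(n,(a>60).sum(),a.max())
E
```

```text
eef_pos: [0.6303, -0.0488, -0.0112]
wrist_force: [-1.9, -6.4, 1.3]
time_s: 36.85
eef_pos: [0.4573, -0.3191, 0.1559]
eef_rot: [-0.467, 0.467, -0.531, 0.531]
wrist_force: [-0.3, -0.1, -0.5]
opening: 0.47
t 36.85 p [ 0.4573 -0.3191  0.1559] jaw deg -7.36 stopframe [-0.1809 -0.3849] F [-0.3 -0.1 -0.5] open 0.47 q6 -0.69 ydir [ 0.001 -0.    -1.   ]
(array([ 6.42714505e-01, -9.35938881e-07, -1.23852947e-01]), np.float64(14.289334871203383)) [-0.03788446 -0.04533381  0.00474705]
cube 0 18
pliers 0 18
dish 0 20
hammerhead 0 20
```

View pics/top16c.png

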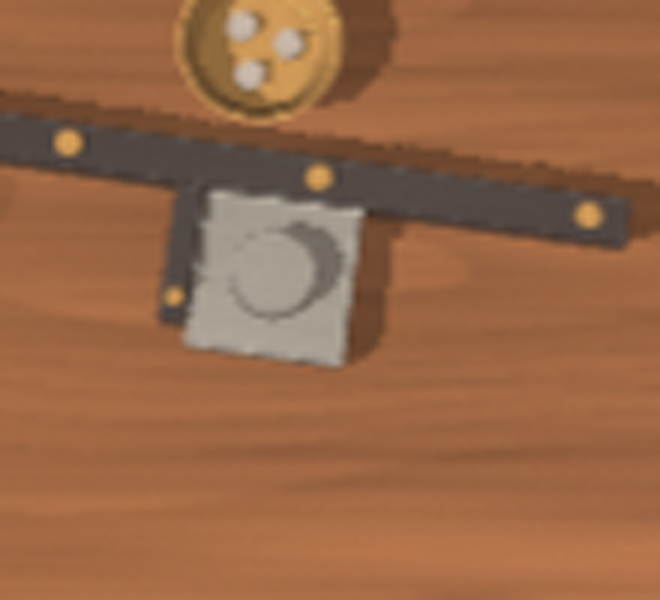

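View pics/side16.png

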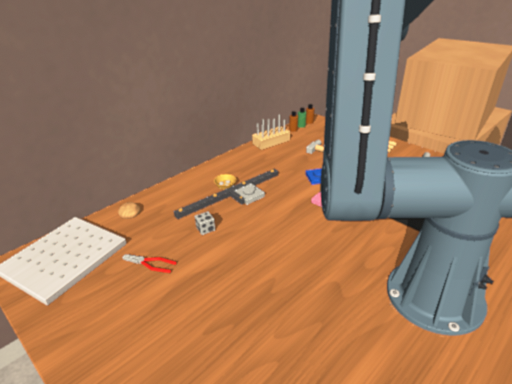

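The block, at about (245,175) in the top view, sits in the corner with both faces flush. The fit gives (-37.9, -45.3) mm and 0.005 rad. The bystanders are unchanged and the arm is clear, so I'm handing in.

```bash
python3 -c "
from bench import ctrl; print(ctrl.hand_in())"
```

```text
the job is handed in; nothing more can be done
None
```

The grey steel bench block is in the corner of the stop, flush against both the long rail and the crossbar, and the job is handed in. I pushed it with two half-open fingertips, first to the rail and then along it to the crossbar. One light nudge on each face at the end confirmed it was seated.

**Final position:** the top view puts the block at (-37.9, -45.3) mm, 0.005 rad from square, against a home of (-38, -45) mm. In the last nudges the fingers stopped where they had at first contact, the rail one about 0.6 mm further in.

**Forces and time:** the highest wrist force I read was about 17 N at the crossbar; readings came only at the end of each call. The arm had finished at about 37 s, well clear and with no contact force.

**Bystanders:** the cube, pliers, dish and hammer head match the first top picture. The arm and its shadow covered the hammer handle in an earlier check, so I only compared the head.

**Checks that disagreed:**
- **Missed first approach:** the half-open fingertips sit about 20 mm above the tool point, so they passed over the block without touching it. I lowered the tool and tried again.
- **Side-camera fit:** after the crossbar push, before the nudges, the side view gave (-40, -50) mm and -0.11 rad. I discounted it because the crossbar hides part of the block there.
- **Between the nudges:** top-view fits after the rail nudge varied by about 1 to 2 mm and 0.01 rad, which I took as mask noise.

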